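Roll the torch switch-up on the breaker cabinet and switch it on

ROBOT

A 6-joint arm with a two-finger parallel gripper is mounted at the origin on the work surface. World frame = base frame: x ahead of the robot, y to its left, z up, the work surface at z = 0. Lengths are in m, angles in rad, forces in N, time in s.
With the tool pointing down it reaches from about 0.35 to 0.85 m from the base axis. Payload 8.1 kg.
Tool frame: the origin (TCP) lies on the centre line of the jaws, within the pads' length; the fingertips stand 17 mm ahead of it and the grasp point (between the pads) lies 2 mm behind it; z points along the fingers, y is the line along which they close (so a half turn about z gives the same grasp; the last joint's range is limited). The gripper opens to 93 mm and grips with 3 to 60 N. Pads are 15 mm wide; open, the fingers measure 128 mm over their backs; the gripper's body (75 mm by 188 mm) begins 65 mm behind the grasp point.
Start: joints at [1.156, 0.13, 1.488, -0, 1.523, -0.085], TCP at [0.194, 0.568, 0.236] pointing down, gripper open.
Joint ranges: [-2.96, 2.96], [-0.89, 2.26], [0.02, 2.5], [-1.34, 4.48], [0, 2.73], [-2.66, 2.66]. Speed limits (rad/s): [2.39, 2.39, 2.79, 3.14, 3.14, 3.14].

INTERFACE

Orientations are given as a rotation vector (axis times angle).
In Python, from plant import telemetry, viewer, order gives the robot as it stands.
- The arm moves only by the tool send_rows, never from a script. Its argument "plan" is a list that holds one entry, the list of rows, each a list of 5 numbers: the closure, from -1 (fully open) to 1 (shut), then the shift along the world's x, y, z normalised to -1 to 1, where 1 is 0.2 m, then the turn about the world's z normalised to -1 to 1, where 1 is 60 degrees. A call has 1 to 20 rows; each row is the pose to reach, as a shift and turn from the pose commanded when the call began; what a row does not reach only later rows make up. A row lasts 1/12 s, in which the tool goes at most 41.7 mm and 7.16 degrees, less where a joint would pass 70% of its speed; a pose out of reach is approached as far as the arm can. A call with a number of a shift or a turn outside -1 to 1 is refused whole. A call with a gripper value outside its range is refused whole. The fingers move at their own pace and stop on an object; "force" is the grip in N (left out, the last holds). Time passes only in rows, so rows that repeat a pose let the fingers close. It gives the time, the measured TCP pose, the force, the opening and the grip force at its end, in the units of the state.
- telemetry.read_state(): the state, without advancing time (a new reading comes with each control period).
- viewer.read_camera(name): name is "side" or "top" or "wrist"; returns (picture, depth): 400x640x3 uint8, blue, green, red; 400x640 float32, m along the optical axis (not along the pixel's ray), 0 where there is no reading.
- viewer.calibration(name): a dict with "camera_matrix" (3x3 intrinsics, pixels), "extrinsics" (4x4, takes a point from camera to world coordinates); the wrist camera has in their place "hand_eye" (4x4, takes a point from camera to tool coordinates, whose origin is the TCP and whose axes are the flange's). Camera axes: x right, y up, looking along -z (the intrinsics and any distortion apply to the point x, -y, -z); pixel columns grow to the right and rows downward; lengths in m; the calibration is good to about 2 mm. The wrist camera is an equidistant fisheye: a pixel r from the principal point sees the ray r / f radians off the axis. A picture is of the moment at which its call begins: read the wrist's pose just before it. calibration takes no time and is no camera call.
- order.close_job(): hands the job in; it is judged then, once.
The state is a dict: "t": time; "q": joint angles; "dq": joint speeds; "joint_torque": joint torques, N m; "tool_pos": TCP position; "orientation": TCP orientation; "force": force on the tool from outside, world axes, zero at the start; "wrist_torque": the same for the moment, N m; "opening": finger opening in m; "gripper_force": force on a finger pad.
Only numpy, scipy, OpenCV 4.12 (cv2) and the standard library are available. Lean on these libraries where they do the work, as an engineer would, in place of code of your own. Each camera call takes 0.05 s, during which the arm holds its last target. There are 200 camera calls.

TASK

Power cut coming: the silver torch lies on the ledge beside the upper drawer cabinet with its orange switch turned away. Without lifting it, roll it along the ledge until the switch faces straight up and lies still; only then push the switch fully in and let it go, so that the torch stays lying there with its switch up. Leave the bulb, the bulb gripper and the spare breaker where they are.

Things in the scene. Friction and masses are not known exactly. Their poses are not given: they have to be found in the camera images.
- cab: Lower red two-drawer cabinet, fixed on the counter: 260 (x) by 390 (y) by 115 mm high; origin at the centre of its underside, drawers open to its -x (the robot). Its flat lid at z = 115 mm carries the upper cabinet over y = +45 to +195 mm. The lid at y below +45 mm is the level ledge where the torch lies; its -y edge (y = -195 mm) is open, without a rim.
- ledge (a point): Mid-depth point at the foot of the upper red cabinet's side wall, on the ledge; axes as the lower cabinet. The fixed wall is this point's plane y = 0, from x = -120 to +120 mm, 162 mm high. Its top board (150 to 162 mm above the ledge, x = -128 to +128 mm) juts out over the ledge as an eave to y = -36 mm.
- torch: Loose silver torch, 190 mm long, about 0.4 kg, lying along the cabinet's x, 4 to 11 mm from the wall. Origin on its axis at mid length; +x to the lens. It rolls on two collars of radius 26 mm, x = -95 to -73 and +63 to +95 mm. Slight rolling resistance: left slowly, it stays put. Pushed from the side it tends to skid; a tip pressed on top and carried along turns it about 50 degrees a stroke.
- sleeve (a point): Torch axis at torch x = +12 mm, in the torch's bare grip sleeve (radius 20 mm, torch x = -70 to +38 mm; then a neck of radius 21 mm to +63 mm). The sleeve carries the switch and turns with the torch (stuck on, slips only above 1.5 N m). Frame as switch. It is a good place to stroke clear of the switch.
- switch (a point): Middle of the outer face of the orange switch pad (32 mm along the torch, 18 mm across, 5 mm proud of the sleeve, 25 mm from the axis), at torch x = -46 mm. x along the torch to the lens, z straight out of the switch: up when done. At the start it needs 75 to 150 degrees of rolling away from the wall (toward cabinet -y); there is no room the other way.
- torch_switch (a joint): How far the orange switch is pushed in, m: 0 out, 0.004 fully in; spring return, starts to move at about 1.5 N and needs about 5 N for full travel.
- bulb: White plastic dome bulb, 64 mm across, 110 mm tall, standing on the upper cabinet's lid; origin at its foot. Bystander.
- bulb_gripper: Blue hard silicone bulb gripper, 68 mm across, 92 mm tall, standing on the upper cabinet's lid; origin at its foot. Bystander.
- breaker: White spare circuit breaker with a black toggle, 80 by 36 by 74 mm high, standing on the ledge near its open (-y) edge; origin at the centre of its underside. Bystander.
Mind the look-alikes: they are no part of the job. Of the things that look like the torch, the middle-sized one is meant.

How it is judged:
On the way, in this order (a step that is already met when the one before it is completed fails the run):
1. the torch lies still on the ledge with its switch up (within 15 degrees), the switch not pushed in (angle between switch's own z axis and vertical below 0.26 rad and linear speed of torch below 0.02 m/s and value of joint torch_switch below 0.001 m and z of torch in the frame of cab between 0.135 and 0.147 m), for 0.2 s.
2. the switch is pushed fully in while it faces up (value of joint torch_switch above 0.0032 m and angle between switch's own z axis and vertical below 0.35 rad), for 0.05 s.
At the end, for the whole second after the job is handed in: The torch lies at rest on the ledge (axis 20 to 32 mm above it), its switch facing up within 20 degrees and sprung back out (less than 1 mm in) (angle between switch's own z axis and vertical below 0.35 rad and value of joint torch_switch below 0.001 m and linear speed of torch below 0.01 m/s and z of torch in the frame of cab between 0.135 and 0.147 m); the robot touches nothing.
It fails at once if the torch is lifted more than 15 mm off the ledge or drops off it (z of torch in the frame of cab above 0.156 m or z of torch in the frame of cab below 0.126 m).
It fails at once if the bulb is moved by more than 25 mm (distance of bulb from where it was at the start of the episode above 0.025 m).
It fails at once if the bulb gripper is moved by more than 25 mm (distance of bulb_gripper from where it was at the start of the episode above 0.025 m).
It fails at once if the breaker is moved by more than 25 mm (distance of breaker from where it was at the start of the episode above 0.025 m).
It also fails if it takes over 54 s, if anything falls off the work surface, if the arm or the gripper's body presses on something with over 40 N, if the wrist force passes 120 N, or if a joint passes its speed limit or range.

## Working session

There is one attempt and no reset: what is moved stays moved. The work goes in short steps, Python scripts to look and compute and a tool call to move; the robot and the scene stay as the last step left them, time stands still between calls to the robot, and variables do not carry over. Pictures are saved under pics/ and viewed, at most 10 in all, crops included, and the job is handed in when it is done.

Besides the shell and the picture viewer there is one more tool, called after ">>>" as name(argument=value, ...), one argument or row to a line, values as JSON. send_rows: Moves the arm, as the interface text tells. Scaled input: -1 to 1 covers 0.2 m each way for a shift and 60 degrees each way for a turn. Its arguments: {"type":"object","properties":{"plan":{"type":"array"},"force":{"type":"number"}},"required":["plan"]}

```bash
mkdir -p pics; ls; cat > h.py <<'E'
import numpy as np, cv2
from plant import telemetry, viewer, order
def shot(n):
    im,d=viewer.read_camera(n); return im.copy(),d.copy()
def world(n,d,u,v):
    c=viewer.calibration(n);K=np.array(c["camera_matrix"]);E=np.array(c["extrinsics"])
    z=d
    p=np.stack([(u-K[0,2])/K[0,0]*z,-(v-K[1,2])/K[1,1]*z,-z],-1)
    return p@E[:3,:3].T+E[:3,3]
def cloud(n,d):
    v,u=np.mgrid[:d.shape[0],:d.shape[1]]
    return world(n,d,u,v)
E
python3 - <<'E'
from h import *
for n in("side","top"):
    im,d=shot(n); cv2.imwrite(f"pics/{n}0.png",im); np.save(f"{n}0.npy",d)
    c=viewer.calibration(n);print(n,{k:np.round(v,3).tolist() for k,v in c.items()})
print(telemetry.read_state())
E
```

```text
pics
side {'camera_matrix': [[381.302, 0.0, 310.883], [0.0, 381.302, 198.642], [0.0, 0.0, 1.0]], 'extrinsics': [[0.388, -0.845, 0.369, 0.946], [0.922, 0.353, -0.16, -0.006], [0.005, 0.402, 0.915, 0.918], [0.0, 0.0, 0.0, 1.0]]}
top {'camera_matrix': [[478.027, 0.0, 318.979], [0.0, 478.027, 194.228], [0.0, 0.0, 1.0]], 'extrinsics': [[-0.011, 0.983, -0.181, 0.45], [-1.0, -0.013, -0.008, 0.125], [-0.01, 0.181, 0.983, 1.207], [0.0, 0.0, 0.0, 1.0]]}
{'t': 0.1, 'q': array([ 1.15560341e+00,  1.31099999e-01,  1.48914659e+00, -2.37828353e-05,
        1.52298371e+00, -8.53726636e-02]), 'dq': array([-0.0004104 , -0.00146221, -0.00049157, -0.0001513 , -0.00046879,
        0.00074532]), 'joint_torque': array([ 1.80771884e-03, -5.61337709e+01, -4.93096304e+01,  7.70818535e-02,
        2.91570404e-02, -4.87880789e-05]), 'tool_pos': array([0.19410432, 0.56723695, 0.2346968 ]), 'orientation': array([-5.15670641e-01, -3.09859293e+00,  2.50119748e-03]), 'force': array([-0.65831668, -0.86609764, -0.46197359]), 'wrist_torque': array([ 0.00104524,  0.0236285 , -0.02476798]), 'gripper_force': 0.0, 'opening': 0.0931473236821625}
```

View pics/side0.png

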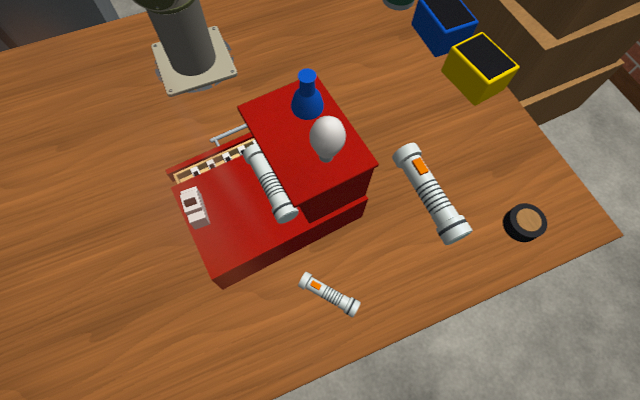

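View pics/top0.png

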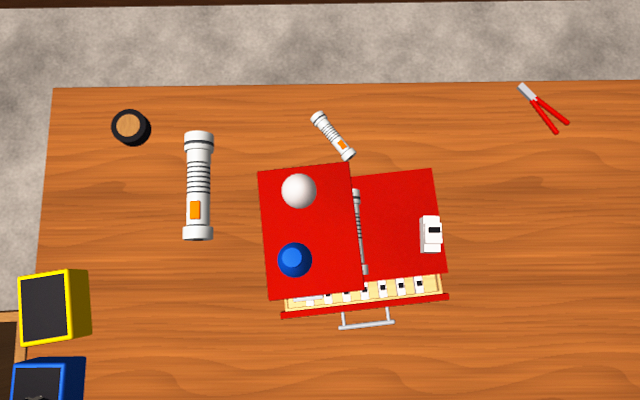

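The torch candidates are the large one at top (198,185), the small one at (332,135), and the one on the ledge at (358,232) top / (272,183) side. The ledge torch is the middle-sized one and lies beside the wall, so it is the one meant. Next I'll measure it and confirm with an enlarged crop.

```bash
python3 - <<'E'
from h import *
im=cv2.imread("pics/side0.png");d=np.load("side0.npy");it=cv2.imread("pics/top0.png");dt=np.load("top0.npy")
P=cloud("side",d);T=cloud("top",dt)
def px(n,u,v): return np.round((P if n=="s" else T)[v,u],3)
for nm,I,C in(("side",im,P),("top",it,T)):
    hsv=cv2.cvtColor(I,cv2.COLOR_BGR2HSV)
    red=((hsv[...,0]<8)|(hsv[...,0]>172))&(hsv[...,1]>150)
    for lo,hi in((.09,.135),(.25,.30)):
        m=red&(C[...,2]>lo)&(C[...,2]<hi); 
        q=C[m]; 
        r=cv2.minAreaRect((q[:,:2]*1000).astype(np.float32)); print(nm,lo,len(q),"z",np.median(q[:,2]).round(4),"rect",np.round(r[0],1),np.round(r[1],1),round(r[2],2))
        print(np.round(cv2.boxPoints(r),0).tolist())
    g=(hsv[...,1]<60)&(hsv[...,2]>70)
    n,l,s,c=cv2.connectedComponentsWithStats(g.astype(np.uint8))
    for i in range(1,n):
        if 60<s[i,4]<8000:
            q=C[l==i]; print(nm,"white",c[i].round(),s[i,4],"med",np.median(q,0).round(3),"max z",np.percentile(q[:,2],98).round(3))
    o=(hsv[...,0]>8)&(hsv[...,0]<22)&(hsv[...,1]>200)&(hsv[...,2]>200)
    n,l,s,c=cv2.connectedComponentsWithStats(o.astype(np.uint8))
    for i in range(1,n):
        if s[i,4]>15: print(nm,"orange",c[i].round(),s[i,4],np.median(C[l==i],0).round(3))
a=cv2.resize(im[110:330,150:380],None,fx=2.5,fy=2.5,interpolation=cv2.INTER_CUBIC)
cv2.imwrite("pics/crop1.png",a)
E
```

```text
side 0.09 9378 z 0.114 rect [540.3  45.9] [306.1 388.9] 5.83
[[368.0, 224.0], [408.0, -163.0], [712.0, -132.0], [673.0, 255.0]]
side 0.25 7924 z 0.2762 rect [552.3 149.6] [256.3 186. ] 5.84
[[415.0, 229.0], [434.0, 44.0], [689.0, 70.0], [670.0, 255.0]]
side white [118.   8.] 740 med [-1.28  -0.301 -0.745] max z 0.232
side white [197.  59.] 2909 med [0.051 0.038 0.011] max z 0.213
side white [633.  63.] 62 med [ 0.276  2.108 -0.6  ] max z -0.586
side white [327. 136.] 1173 med [0.629 0.16  0.371] max z 0.386
side white [227. 134.] 183 med [0.358 0.01  0.087] max z 0.091
side white [269. 182.] 1537 med [0.569 0.056 0.158] max z 0.271
side white [432. 196.] 2361 med [0.715 0.421 0.061] max z 0.073
side white [193. 204.] 545 med [ 0.564 -0.11   0.162] max z 0.186
side white [330. 294.] 825 med [0.829 0.099 0.033] max z 0.04
side orange [420. 165.] 119 [0.627 0.432 0.071]
side orange [316. 285.] 47 [0.795 0.074 0.038]
top 0.09 8693 z 0.1142 rect [541.5  47.5] [304.7 386.2] 5.77
[[371.0, 224.0], [409.0, -160.0], [713.0, -129.0], [674.0, 255.0]]
top 0.25 10231 z 0.2767 rect [552.9 153. ] [2
[... 409 characters left out ...]
234.] 712 med [ 0.548 -0.106  0.162] max z 0.188
top white [361. 250.] 69 med [0.519 0.043 0.152] max z 0.156
top white [418. 285.] 132 med [ 0.44  -0.089  0.094] max z 0.103
top white [400. 287.] 127 med [ 0.435 -0.048  0.094] max z 0.101
top white [382. 289.] 126 med [ 0.431 -0.007  0.094] max z 0.102
top white [365. 293.] 95 med [0.424 0.032 0.094] max z 0.104
top white [346. 297.] 74 med [0.417 0.075 0.094] max z 0.1
top white [308. 299.] 158 med [0.418 0.157 0.248] max z 0.273
top white [328. 299.] 72 med [0.412 0.116 0.094] max z 0.1
top white [366. 322.] 348 med [0.358 0.031 0.088] max z 0.093
top orange [342. 144.] 39 [0.794 0.075 0.038]
top orange [194. 209.] 176 [0.627 0.435 0.071]
```

View pics/crop1.png

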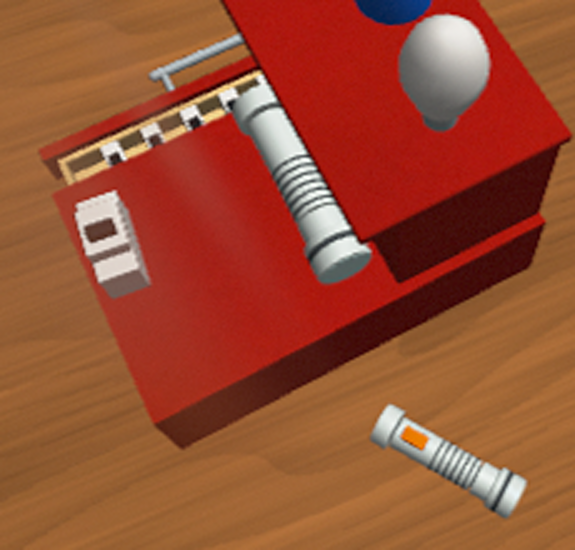

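The crop confirms the ledge torch: no orange is visible on it, it is the middle-sized of the three, and it lies against the upper cabinet. I'll measure it in ledge axes.

```bash
cat >> h.py <<'E'
th=np.radians(5.82); XH=np.array([np.cos(th),np.sin(th),0]); YH=np.array([-np.sin(th),np.cos(th),0])
L0=np.array([.5590,.0955,.1145])
def loc(p): q=p-L0; return np.stack([q@XH,q@YH,q[...,2]],-1)
def unloc(x,y,z): return L0+x*XH+y*YH+np.array([0,0,z])
E
python3 - <<'E'
from h import *
from scipy.optimize import least_squares
im=cv2.imread("pics/side0.png");d=np.load("side0.npy");it=cv2.imread("pics/top0.png");dt=np.load("top0.npy")
for nm,I,D in(("side",im,d),("top",it,dt)):
    C=loc(cloud(nm,D)); h=cv2.cvtColor(I,cv2.COLOR_BGR2HSV)
    m=(C[...,2]>.008)&(C[...,2]<.07)&(abs(C[...,0])<.13)&(C[...,1]<-.005)&(C[...,1]>-.08)&(h[...,1]<110)
    q=C[m]; print(nm,len(q),"x",np.percentile(q[:,0],[1,99]).round(4),"y",np.percentile(q[:,1],[1,50]).round(4),"z98",np.percentile(q[:,2],98).round(4))
    for a in np.arange(-.11,.11,.02):
        s=q[(q[:,0]>a)&(q[:,0]<a+.02)]
        if len(s)>8:
            f=least_squares(lambda p:np.hypot(s[:,1]-p[0],s[:,2]-p[1])-p[2],[-.035,.026,.022],loss="soft_l1",f_scale=.002).x
            print(round(a,2),len(s),f.round(4),"ymin",s[:,1].min().round(4),"zmax",s[:,2].max().round(4))
    b=C[(C[...,2]>.03)&(C[...,2]<.08)&(C[...,1]<-.09)&(C[...,1]>-.2)&(abs(C[...,0])<.13)]; print("breaker",b.min(0).round(3),b.max(0).round(3))
E
```

```text
side 1487 x [-0.0963  0.0917] y [-0.0619 -0.0408] z98 0.0522
-0.11 59 [-0.0366  0.0268  0.0244] ymin -0.0609 zmax 0.0538
-0.09 168 [-0.0379  0.0287  0.0208] ymin -0.0614 zmax 0.0533
-0.07 119 [-0.0364  0.026   0.0198] ymin -0.0562 zmax 0.0487
-0.05 125 [-0.0366  0.0271  0.0189] ymin -0.0561 zmax 0.0488
-0.03 131 [-0.0369  0.0247  0.0208] ymin -0.0565 zmax 0.0475
-0.01 136 [-0.0372  0.0264  0.0196] ymin -0.0566 zmax 0.0484
0.01 140 [-0.0375  0.0257  0.02  ] ymin -0.0569 zmax 0.0494
0.03 140 [-0.0382  0.0265  0.0197] ymin -0.0584 zmax 0.0491
0.05 147 [-0.0393  0.0281  0.0223] ymin -0.0632 zmax 0.0537
0.07 200 [-0.0384  0.0268  0.0249] ymin -0.0637 zmax 0.0538
0.09 122 [-0.0381  0.0296  0.0162] ymin -0.0603 zmax 0.051
breaker [-0.068 -0.2    0.03 ] [ 0.013 -0.186  0.074]
top 351 x [-0.0968  0.0898] y [-0.059  -0.0491] z98 0.0505
-0.11 19 [-0.0255  0.0207  0.0331] ymin -0.056 zmax 0.0483
-0.09 37 [-0.0226  0.0205  0.0358] ymin -0.0571 zmax 0.0498
-0.07 27 [-0.0066  0.012   0.0485] ymin -0.0521 zmax 0.042
-0.05 29 [-0.0266  0.0238  0.026 ] ymin -0.0527 zmax 0.0437
-0.03 29 [-0.0024  0.009   0.0547] ymin -0.0521 zmax 0.0446
-0.01 29 [-0.0172  0.018   0.0374] ymin -0.0529 zmax 0.0445
0.01 33 [-0.0183  0.0182  0.0372] ymin -0.0536 zmax 0.045
0.03 35 [-0.0327  0.0288  0.0203] ymin -0.0541 zmax 0.0461
0.05 53 [-0.024   0.0244  0.0328] ymin -0.0585 zmax 0.0517
0.07 58 [-0.0324  0.0249  0.0282] ymin -0.0601 zmax 0.0512
breaker [-0.067 -0.2    0.031] [ 0.013 -0.183  0.077]
```

>>> send_rows(
  plan=[
    [[1,0.1,-0.2,1,-0.15],[1,0.3,-0.6,1,-0.4],[1,0.5,-1,1,-1],[1,0.5,-1,1,-1],[1,0.5,-1,1,-1],[1,0.5,-1,1,-1],[1,0.5,-1,1,-1],[1,0.5,-1,1,-1],[1,0.5,-1,1,-1]],
  ],
  force=30,
)

```text
t: 0.85
tool_pos: [0.2962, 0.3655, 0.4395]
orientation: [2.008, 2.414, 0.009]
force: [0.5, 1.3, 0.4]
opening: 0.0377
gripper_force: 0.0
```

>>> send_rows(
  plan=[
    [[1,0.75,-1,0.1,-0.09],[1,0.75,-1,0.1,-0.09],[1,0.75,-1,0.1,-0.09],[1,0.75,-1,0.1,-0.09],[1,0.75,-1,0.1,-0.09],[1,0.75,-1,0.1,-0.09],[1,0.75,-1,0.1,-0.09],[1,0.75,-1,0.1,-0.09]],
  ],
)

```text
t: 1.52
tool_pos: [0.4452, 0.1658, 0.4549]
orientation: [-2.113, -2.324, 0.002]
force: [-0.9, -0.5, 0.3]
opening: 0.0008
gripper_force: 0.0
```

>>> send_rows(
  plan=[
    [[1,0.7,-1,0,0],[1,0.7,-1,0,0],[1,0.7,-1,0,0],[1,0.7,-1,0,0],[1,0.7,-1,0,0],[1,0.7,-1,0,0],[1,0.7,-1,0,0],[1,0.7,-1,0,0]],
  ],
)

```text
t: 2.18
tool_pos: [0.5847, -0.0322, 0.4539]
orientation: [-2.107, -2.326, 0.002]
force: [-0.5, 1.0, -0.1]
opening: 0.0004
gripper_force: 0.0
```

>>> send_rows(
  plan=[
    [[1,0,0,-0.9,0],[1,0,0,-0.9,0],[1,0,0,-0.9,0],[1,0,0,-0.9,0],[1,0,0,-0.9,0],[1,0,0,-0.9,0]],
  ],
)

```text
t: 2.68
tool_pos: [0.5815, -0.0299, 0.2713]
orientation: [-2.101, -2.327, 0.006]
force: [-0.5, 0.4, -0.8]
opening: 0.0007
gripper_force: 0.0
```

>>> send_rows(
  plan=[
    [[1,0,0,-0.4,0],[1,0,0,-0.4,0],[1,0,0,-0.4,0],[1,0,0,-0.4,0]],
  ],
)

```text
t: 3.02
tool_pos: [0.5841, -0.0315, 0.197]
orientation: [-2.106, -2.329, 0.001]
force: [0.6, -0.5, 0.8]
opening: 0.0007
gripper_force: 0.0
```

```bash
python3 - <<'E'
from h import *
s=telemetry.read_state(); print(loc(s["tool_pos"]).round(4),s["tool_pos"].round(4),s["force"].round(2))
im,d=shot("side"); C=loc(cloud("side",d)); cv2.imwrite("pics/side1.png",cv2.resize(im[20:320,120:440],None,fx=1.8,fy=1.8))
w,wd=shot("wrist"); cv2.imwrite("pics/wrist1.png",w)
m=(C[...,2]>.10)&(C[...,2]<.35)&(C[...,1]<-.037)&(C[...,1]>-.35)&(abs(C[...,0])<.25)
q=C[m]
for z in np.arange(.06,.34,.02):
    s=q[abs(q[:,2]-z)<.01]
    if len(s): print(z.round(2),len(s),s[:,:2].min(0).round(3),s[:,:2].max(0).round(3))
E
```

```text
[ 0.0121 -0.1288  0.0825] [ 0.5841 -0.0315  0.197 ] [ 0.63 -0.46  0.76]
0.1 18 [ 0.027 -0.138] [ 0.03  -0.121]
0.12 22 [ 0.028 -0.139] [ 0.03  -0.121]
0.14 23 [ 0.04  -0.155] [ 0.098 -0.113]
0.16 429 [-0.125 -0.165] [ 0.125 -0.037]
0.18 625 [-0.005 -0.165] [ 0.107 -0.094]
0.2 926 [ 0.018 -0.165] [ 0.107 -0.094]
0.22 5 [ 0.027 -0.163] [ 0.03  -0.108]
0.24 210 [ 0.023 -0.165] [ 0.051 -0.094]
0.26 62 [ 0.021 -0.171] [ 0.055 -0.088]
0.28 440 [ 0.007 -0.172] [ 0.056 -0.087]
0.3 358 [ 0.015 -0.17 ] [ 0.054 -0.09 ]
0.32 354 [ 0.016 -0.17 ] [ 0.054 -0.09 ]
0.34 505 [ 0.016 -0.17 ] [ 0.055 -0.09 ]
```

View pics/side1.png

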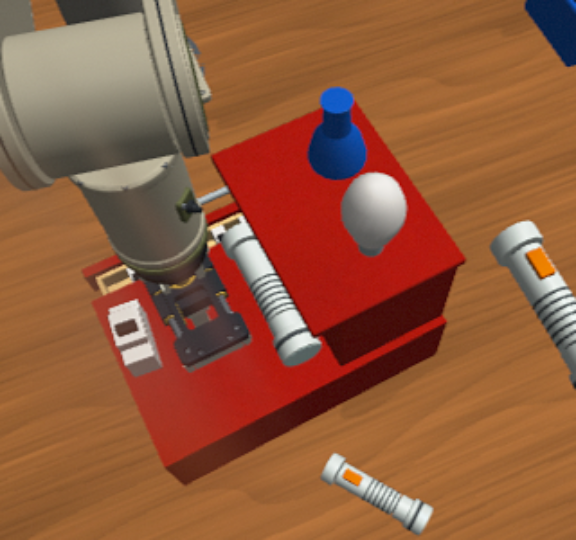

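The picture shows the gripper body, about 70 mm wide at eave height, standing -y of the torch. The depth confirms it: with the tool vertical, a bare fingertip can get no closer than about y = -63 mm before the body meets the eave. The torch axis is at about -36 mm. I therefore need a slender reach-extender, and the small loose torch at side crop (375,490) is within reach. I'll measure it.

```bash
python3 - <<'E'
from h import *
for nm in("side","top"):
    im=cv2.imread(f"pics/{nm}0.png");C=cloud(nm,np.load(f"{nm}0.npy")); 
    m=(C[...,2]>.006)&(C[...,2]<.08)&(C[...,0]>.74)&(C[...,0]<.95)&(C[...,1]>0)&(C[...,1]<.2)
    q=C[m]; c=q[:,:2].mean(0)
    w,V=np.linalg.eigh(np.cov((q[:,:2]-c).T)); a=V[:,1]*np.sign(V[0,1]); n=np.array([-a[1],a[0]])
    s=(q[:,:2]-c)@a; t=(q[:,:2]-c)@n
    print(nm,len(q),"c",c.round(4),"ang",np.degrees(np.arctan2(a[1],a[0])).round(1),"ends",(c+a*s.min()).round(4),(c+a*s.max()).round(4),"len",np.ptp(s).round(4))
    for b in np.arange(-.07,.07,.01):
        k=(s>b)&(s<b+.01)
        if k.sum()>4: print(b.round(2),k.sum(),"t",t[k].min().round(4),t[k].max().round(4),"ztop",q[k,2].max().round(4))
E
```

```text
side 926 c [0.8243 0.0944] ang 37.5 ends [0.765  0.0488] [0.88   0.1371] len 0.145
-0.07 74 t -0.0173 0.0208 ztop 0.0408
-0.06 62 t -0.0164 0.0199 ztop 0.0384
-0.05 55 t -0.0128 0.0168 ztop 0.0416
-0.04 59 t -0.0131 0.016 ztop 0.0405
-0.03 57 t -0.0126 0.0161 ztop 0.0398
-0.02 60 t -0.0136 0.0165 ztop 0.0379
-0.01 58 t -0.013 0.0166 ztop 0.0367
0.0 59 t -0.013 0.0159 ztop 0.0376
0.01 60 t -0.0129 0.0171 ztop 0.0363
0.02 56 t -0.0129 0.0162 ztop 0.0362
0.03 63 t -0.0136 0.0164 ztop 0.0386
0.04 71 t -0.017 0.0199 ztop 0.0405
0.05 80 t -0.0172 0.0214 ztop 0.042
0.06 78 t -0.0171 0.0215 ztop 0.043
top 756 c [0.8199 0.1002] ang 37.1 ends [0.7523 0.049 ] [0.9434 0.1937] len 0.2397
-0.07 60 t -0.0227 0.0174 ztop 0.0442
-0.06 48 t -0.0195 0.0161 ztop 0.0418
-0.05 51 t -0.0163 0.0189 ztop 0.0426
-0.04 47 t -0.0179 0.0131 ztop 0.0414
-0.03 44 t -0.0226 0.0136 ztop 0.045
-0.02 45 t -0.0173 0.0293 ztop 0.0372
-0.01 48 t -0.0906 0.0211 ztop 0.0385
0.0 45 t -0.0159 0.0801 ztop 0.0381
0.01 47 t -0.0157 0.0691 ztop 0.0392
0.02 42 t -0.0175 0.0321 ztop 0.0373
0.03 51 t -0.0153 0.0147 ztop 0.0401
0.04 57 t -0.0185 0.0167 ztop 0.0446
0.05 58 t -0.0205 0.0175 ztop 0.0434
0.06 60 t -0.0575 0.0175 ztop 0.0446
0.07 13 t -0.0295 0.0166 ztop 0.0398
```

```bash
python3 - <<'E'
from h import *
s=telemetry.read_state();q=s["q"];p=s["tool_pos"];print(q.round(4),p)
Q=[(.1311,1.48915,1.52298,np.hypot(.19410,.56724),.23470),(q[1],q[2],q[4],np.hypot(p[0],p[1]),p[2])]
A=[];b=[]
for q2,q3,q5,r,z in Q:
    A+= [[1,np.sin(q2),np.sin(q2+q3),0],[0,np.cos(q2),np.cos(q2+q3),1]]; b+=[r,z]
print("a1,L1,L2,h",np.linalg.lstsq(np.array(A),np.array(b),rcond=None))
im=cv2.imread("pics/side1.png")
d=viewer.read_camera("side")[1];C=cloud("side",d)
m=(C[...,2]>.3)&(C[...,2]<1.)
# along arm
r=np.hypot(C[...,0],C[...,1])
az=np.arctan2(p[1],p[0]);lat=-C[...,0]*np.sin(az)+C[...,1]*np.cos(az)
for a in np.arange(0,.72,.04):
    k=m&(r>=a)&(r<a+.04)
    if k.sum()>20: print(a.round(2),k.sum(),"z",np.percentile(C[k][:,2],[2,50,98]).round(3),"lat",np.percentile(lat[k],[2,98]).round(3))
for nm,lo,hi in(("blue",100,130),):
    I=cv2.imread("pics/top0.png");h=cv2.cvtColor(I,cv2.COLOR_BGR2HSV);T=cloud("top",np.load("top0.npy"))
    k=(h[...,0]>lo)&(h[...,0]<hi)&(h[...,1]>120)&(T[...,2]>.27);print(nm,np.median(T[k],0).round(3),T[k].max(0).round(3),T[k].min(0).round(3))
E
```

```text
[-1.4210e-01  1.0930e-01  1.5755e+00  1.0000e-04  1.4513e+00 -2.4220e-01] [ 0.5864102  -0.03213813  0.20037444]
a1,L1,L2,h (array([-0.00718821,  0.43207133,  0.55090915, -0.16643022]), array([], dtype=float64), np.int32(4), array([2.01898571, 1.98053901, 0.03230791, 0.010869  ]))
0.4 45 z [0.532 0.541 0.553] lat [-0.034 -0.032]
0.44 238 z [0.53  0.552 0.581] lat [-0.037 -0.006]
0.48 597 z [0.305 0.571 0.617] lat [-0.055  0.209]
0.52 1623 z [0.303 0.592 0.616] lat [-0.059  0.225]
0.56 3237 z [0.403 0.606 0.613] lat [-0.062  0.065]
0.6 11693 z [0.311 0.567 0.606] lat [-0.063  0.178]
0.64 1743 z [0.306 0.349 0.571] lat [-0.018  0.222]
0.68 73 z [0.3   0.308 0.312] lat [-0.021  0.011]
blue [0.49  0.177 0.316] [0.525 0.211 1.207] [0.45  0.125 0.282]
```

>>> send_rows(
  plan=[
    [[1,0,0,0.5,0],[1,0,0,0.5,0],[-1,0,0,0.5,0],[-1,1,0,0.5,-0.97],[-1,1,0,0.5,-0.97],[-1,1,0,0.5,-0.97],[-1,1,0,0.5,-0.97],[-1,1,0,0.5,-0.97],[-1,1,0,0.5,-0.97],[-1,1,0,0.5,-0.97],[-1,1,0,0.5,-0.97],[-1,1,0,0.5,-0.97],[-1,1,0,0.5,-0.97]],
  ],
)

```text
t: 4.25
tool_pos: [0.785, -0.0324, 0.2987]
orientation: [2.973, 1.012, 0.005]
force: [0.2, -0.6, -0.1]
opening: 0.0694
gripper_force: 0.0
```

```bash
python3 - <<'E'
from h import *
s=telemetry.read_state();print(s["t"],s["tool_pos"].round(4),s["q"].round(3),s["opening"])
a=s["orientation"];print("line ang",2*np.degrees(np.arctan2(a[1],a[0]))-90)
print("to go",(np.array([.807,.086,.10])-s["tool_pos"])/.2)
E
```

```text
4.25 [ 0.785  -0.0324  0.2987] [-0.106  0.666  0.702  0.     1.769  0.808] 0.06942255526215711
line ang -52.40148710957647
to go [ 0.11004024  0.59175618 -0.99351415]
```

>>> send_rows(
  plan=[
    [[-1,0.11,0.59,-0.2,0],[-1,0.11,0.59,-0.2,0],[-1,0.11,0.59,-0.4,0],[-1,0.11,0.59,-0.99,0],[-1,0.11,0.59,-0.99,0],[-1,0.11,0.59,-0.99,0],[-1,0.11,0.59,-0.99,0],[-1,0.11,0.59,-0.99,0],[-1,0.11,0.59,-0.99,0]],
  ],
)

```text
t: 5.0
tool_pos: [0.8065, 0.0855, 0.0992]
orientation: [2.974, 1.012, 0.001]
force: [0.9, -0.4, 1.1]
opening: 0.0929
gripper_force: 0.0
```

```bash
python3 - <<'E'
from h import *
s=telemetry.read_state();p=s["tool_pos"];print(s["t"],p.round(4),s["q"].round(3),s["opening"],s["force"].round(1))
c=viewer.calibration("wrist");K=np.array(c["camera_matrix"]);X=np.array(c["hand_eye"])
print({k:np.round(v,4).tolist() for k,v in c.items()})
w,d=shot("wrist");cv2.imwrite("pics/wrist2.png",w);np.save("w2.npy",d)
from scipy.spatial.transform import Rotation as R
v,u=np.mgrid[:400,:640];x=(u-K[0,2]);y=(v-K[1,2]);r=np.hypot(x,y)/K[0,0];rr=np.hypot(x,y)+1e-9
t=np.tan(np.clip(r,0,1.45));cam=np.stack([x/rr*t*d,-y/rr*t*d,-d],-1)
W=(cam@X[:3,:3].T+X[:3,3])@R.from_rotvec(s["orientation"]).as_matrix().T+p
h=cv2.cvtColor(w,cv2.COLOR_BGR2HSV)
o=(h[...,0]>8)&(h[...,0]<22)&(h[...,1]>200)&(h[...,2]>180)&(d>0);n,l,st,cc=cv2.connectedComponentsWithStats(o.astype(np.uint8))
for i in range(1,n):
    if st[i,4]>20: print("orange",cc[i].round(),st[i,4],np.median(W[l==i],0).round(4))
m=(W[...,2]>.008)&(W[...,2]<.05)&(h[...,1]<80)&(abs(W[...,0]-.82)<.1)&(abs(W[...,1]-.1)<.1)
q=W[m];a=np.array([.795,.606]);nn=np.array([-.606,.795]);c0=np.array([.821,.097]);S=(q[:,:2]-c0)@a;T=(q[:,:2]-c0)@nn
for b in np.arange(-.09,.09,.015):
    k=(S>b)&(S<b+.015)
    if k.sum()>15: print(b.round(3),k.sum(),np.percentile(T[k],[2,98]).round(4),np.percentile(q[k,2],98).round(4))
E
```

```text
5.0 [0.8065 0.0855 0.0992] [ 0.042  0.799  0.87  -0.     1.472  0.957] 0.09294997005325352 [ 0.9 -0.4  1.1]
{'camera_matrix': [[309.7069, 0.0, 317.417], [0.0, 309.7069, 199.8348], [0.0, 0.0, 1.0]], 'hand_eye': [[0.0002, 0.9646, 0.2636, 0.0736], [1.0, 0.0, -0.0008, -0.0003], [-0.0008, 0.2636, -0.9646, -0.1503], [0.0, 0.0, 0.0, 1.0]]}
orange [319. 243.] 465 [0.794  0.075  0.0398]
-0.075 616 [-0.0196  0.0167] 0.0412
-0.06 797 [-0.0192  0.0164] 0.0407
-0.045 342 [-0.0158  0.0133] 0.0389
-0.03 571 [-0.0153  0.013 ] 0.0372
-0.015 762 [-0.015   0.0127] 0.0372
0.0 810 [-0.0147  0.0134] 0.037
0.015 859 [-0.0149  0.0133] 0.037
0.03 904 [-0.0156  0.0145] 0.0375
0.045 1103 [-0.0186  0.0173] 0.0412
0.06 916 [-0.0187  0.0173] 0.0413
```

View pics/wrist2.png

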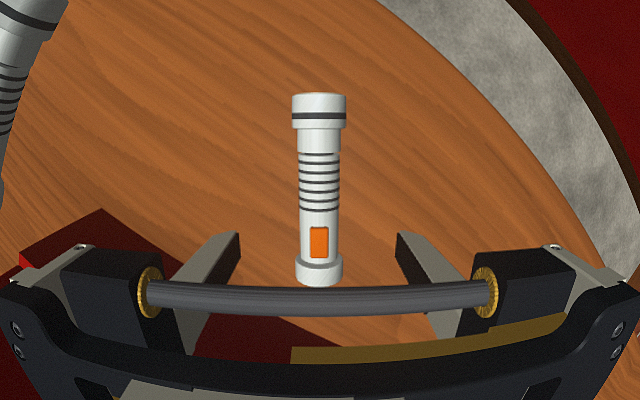

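The wrist view shows the small torch centred between the jaws, with its switch at (319,243) and its axis vertical in the image. I'll descend and grip it.

>>> send_rows(
  plan=[
    [[-1,0,0,-0.2,0],[-1,0,0,-0.385,0],[-1,0,0,-0.385,0],[-1,0,0,-0.385,0],[1,0,0,-0.385,0],[1,0,0,-0.385,0],[1,0,0,-0.385,0],[1,0,0,-0.385,0],[1,0,0,-0.385,0],[1,0,0,-0.385,0],[1,0,0,-0.385,0],[1,0,0,-0.385,0],[1,0,0,-0.385,0],[1,0,0,-0.385,0]],
  ],
  force=60,
)

```text
t: 6.22
tool_pos: [0.8062, 0.0856, 0.0205]
orientation: [-2.975, -1.01, 0.0]
force: [-0.3, 0.2, -0.2]
opening: 0.0309
gripper_force: 0.0
```

>>> send_rows(
  plan=[
    [[1,0,0,0.2,0],[1,0,0,0.5,0],[1,0,0,0.9,0],[1,0,0,1,0],[1,0,0,1,0],[1,0,0,1,0]],
  ],
)

```text
t: 6.72
tool_pos: [0.8098, 0.0859, 0.2332]
orientation: [2.971, 1.009, 0.023]
force: [0.6, -0.2, 0.9]
opening: 0.0288
gripper_force: 60.0
```

>>> send_rows(
  plan=[
    [[1,0,-0.1,0.4,0],[1,0,-0.3,0.4,0],[1,0,-0.5,0.4,0],[1,0,-0.68,0.4,0.1],[1,-0.1,-0.68,0.4,0.2],[1,-0.25,-0.68,0.4,0.3],[1,-0.4,-0.68,0.4,0.4],[1,-0.55,-0.68,0.4,0.5],[1,-0.7,-0.68,0.4,0.6],[1,-0.85,-0.68,0.4,0.7],[1,-0.95,-0.68,0.4,0.8],[1,-0.95,-0.68,0.4,0.9],[1,-0.95,-0.68,0.4,0.97],[1,-0.95,-0.68,0.4,0.97],[1,-0.95,-0.68,0.4,0.97],[1,-0.95,-0.68,0.4,0.97]],
  ],
)

```text
t: 8.05
tool_pos: [0.6164, -0.0503, 0.3003]
orientation: [-2.111, -2.326, 0.0]
force: [-0.8, 0.5, -2.6]
opening: 0.0292
gripper_force: 60.0
```

```bash
cat >> h.py <<'E'
def st():
    s=telemetry.read_state();a=s["orientation"]
    print("t",round(s["t"],2),"world",s["tool_pos"].round(4),"loc",loc(s["tool_pos"]).round(4),"F",s["force"].round(1),"M",s["wrist_torque"].round(2),"ang",round(2*np.degrees(np.arctan2(a[1],a[0]))-90,1),"open",round(s["opening"],4)); return s
E
python3 - <<'E'
from h import *
s=st()
im,d=shot("side");C=loc(cloud("side",d));h=cv2.cvtColor(im,cv2.COLOR_BGR2HSV)
p=loc(s["tool_pos"])
m=(abs(C[...,0]-p[0])<.03)&(C[...,1]>p[1]+.015)&(C[...,1]<p[1]+.13)&(abs(C[...,2]-p[2])<.03)&(h[...,1]<80)
q=C[m]-p
for a in np.arange(.015,.12,.01):
    k=(q[:,1]>a)&(q[:,1]<a+.01)
    if k.sum()>5: print(a.round(3),k.sum(),"x",q[k,0].min().round(4),q[k,0].max().round(4),"z",q[k,2].min().round(4),q[k,2].max().round(4))
E
```

```text
t 8.05 world [ 0.6164 -0.0503  0.3003] loc [ 0.0423 -0.1509  0.1858] F [-0.8  0.5 -2.6] M [-0.16  0.04 -0.01] ang -354.4 open 0.0292
0.035 65 x -0.0108 0.0152 z -0.0036 0.0161
0.045 90 x -0.011 0.0164 z -0.012 0.0161
0.055 101 x -0.0122 0.0178 z -0.0097 0.0174
0.065 118 x -0.0147 0.0204 z -0.0079 0.0193
0.075 121 x -0.0154 0.0207 z -0.0119 0.0197
0.085 56 x -0.016 0.0198 z -0.011 0.0189
0.105 15 x -0.0287 0.0263 z -0.0299 -0.0242
```

>>> send_rows(
  plan=[
    [[1,0,0,-0.2,0],[1,0,0,-0.4,0],[1,0,0,-0.525,0],[1,0,0,-0.525,0],[1,0,0,-0.525,0],[1,-0.005,0.1,-0.525,0],[1,-0.01,0.2,-0.525,0],[1,-0.01,0.25,-0.525,0],[1,-0.01,0.25,-0.525,0],[1,-0.01,0.25,-0.525,0],[1,-0.01,0.25,-0.56,0],[1,-0.01,0.25,-0.57,0],[1,-0.01,0.25,-0.58,0],[1,-0.01,0.25,-0.585,0],[1,-0.01,0.25,-0.585,0],[1,-0.01,0.25,-0.585,0]],
  ],
)

```text
t: 9.43
tool_pos: [0.6142, -0.0006, 0.1834]
orientation: [-2.108, -2.329, 0.0]
force: [-0.2, -0.1, -1.9]
opening: 0.0295
gripper_force: 60.0
```

```bash
python3 -c "
from h import *
st()"
```

```text
t 9.43 world [ 6.142e-01 -6.000e-04  1.834e-01] loc [ 0.0452 -0.1012  0.0689] F [-0.2 -0.1 -1.9] M [-0.11  0.01  0.  ] ang -354.3 open 0.0295
```

>>> send_rows(
  plan=[
    [[1,0,0,-0.005,0],[1,0,0,-0.01,0],[1,0,0,-0.015,0],[1,0,0,-0.015,0]],
  ],
)

```text
t: 9.77
tool_pos: [0.6145, -0.0002, 0.1809]
orientation: [2.108, 2.329, 0.001]
force: [-0.2, -0.1, 0.5]
opening: 0.0289
gripper_force: 60.0
```

```bash
python3 -c "
from h import *
st()"
```

```text
t 9.77 world [ 6.145e-01 -2.000e-04  1.809e-01] loc [ 0.0455 -0.1009  0.0664] F [-0.2 -0.1  0.5] M [0.09 0.08 0.01] ang 5.7 open 0.0289
```

>>> send_rows(
  plan=[
    [[1,0.002,-0.02,-0.003,0],[1,0.004,-0.04,-0.003,0],[1,0.006,-0.065,-0.003,0],[1,0.009,-0.09,-0.003,0],[1,0.011,-0.115,-0.003,0],[1,0.014,-0.14,-0.003,0],[1,0.016,-0.165,-0.003,0],[1,0.019,-0.19,-0.003,0],[1,0.021,-0.21,-0.003,0],[1,0.022,-0.225,-0.003,0],[1,0.023,-0.235,-0.003,0],[1,0.023,-0.235,-0.003,0],[1,0.023,-0.235,-0.003,0]],
  ],
)

```text
t: 10.85
tool_pos: [0.6188, -0.0473, 0.1799]
orientation: [-2.108, -2.329, 0.0]
force: [-2.3, 0.2, 1.3]
opening: 0.0293
gripper_force: 60.0
```

```bash
cat >> h.py <<'E'
def torch(save=None):
    im,d=shot("side");C=loc(cloud("side",d));h=cv2.cvtColor(im,cv2.COLOR_BGR2HSV)
    z=C[...,2];ok=(z>.005)&(z<.06)&(abs(C[...,0])<.115)&(C[...,1]<-.005)&(C[...,1]>-.17)
    w=ok&(h[...,1]<110)
    for a,b in((-.097,-.077),(-.02,.02),(.065,.09)):
        k=w&(C[...,0]>a)&(C[...,0]<b);q=C[k]
        if len(q)>10: print("x",a,len(q),"y2%",np.percentile(q[:,1],2).round(4),"zmax",np.percentile(q[:,2],98).round(4),"y at top",np.median(q[q[:,2]>np.percentile(q[:,2],85),1]).round(4))
    o=ok&(h[...,0]>6)&(h[...,0]<24)&(h[...,1]>170)&(h[...,2]>120)
    n,l,s,c=cv2.connectedComponentsWithStats(o.astype(np.uint8))
    for i in range(1,n):
        if s[i,4]>6: print("orange",c[i].round(),s[i,4],"mean",C[l==i].mean(0).round(4),"min",C[l==i].min(0).round(4),"max",C[l==i].max(0).round(4))
    if save: cv2.imwrite(save,im)
    return im,C
E
python3 -c "
from h import *
st();torch('pics/side2.png')"
```

```text
t 10.85 world [ 0.6188 -0.0473  0.1799] loc [ 0.045  -0.1482  0.0654] F [-2.3  0.2  1.3] M [0.05 0.39 0.15] ang -354.3 open 0.0293
x -0.097 219 y2% -0.0851 zmax 0.0528 y at top -0.0611
x -0.02 241 y2% -0.0814 zmax 0.0474 y at top -0.0627
x 0.065 280 y2% -0.0885 zmax 0.0529 y at top -0.0646
orange [255. 165.] 78 mean [-0.0488 -0.048   0.0461] min [-0.0647 -0.0554  0.0388] max [-0.0324 -0.0402  0.0533]
```

>>> send_rows(
  plan=[
    [[1,0,0,0.02,0],[1,0,0,0.05,0],[1,0,0,0.05,0],[1,-0.005,0.05,0.05,0],[1,-0.009,0.085,0.05,0],[1,-0.009,0.085,0.05,0],[1,-0.009,0.085,0.03,0],[1,-0.009,0.085,0.02,0],[1,-0.009,0.085,0.01,0],[1,-0.009,0.085,0.005,0],[1,-0.009,0.085,0.0,0],[1,-0.009,0.085,0.0,0],[1,-0.009,0.085,0.0,0]],
  ],
)

```text
t: 11.98
tool_pos: [0.6171, -0.0305, 0.1803]
orientation: [2.108, 2.329, 0.0]
force: [-2.3, -0.5, 2.0]
opening: 0.029
gripper_force: 60.0
```

```bash
python3 -c "
from h import *
st();torch()"
```

```text
t 11.98 world [ 0.6171 -0.0305  0.1803] loc [ 0.045  -0.1312  0.0658] F [-2.3 -0.5  2. ] M [0.11 0.49 0.13] ang 5.7 open 0.029
x -0.097 131 y2% -0.0678 zmax 0.0525 y at top -0.0604
x -0.02 238 y2% -0.0814 zmax 0.0475 y at top -0.0626
x 0.065 261 y2% -0.0868 zmax 0.0532 y at top -0.0642
orange [255. 165.] 78 mean [-0.0489 -0.048   0.046 ] min [-0.0652 -0.0554  0.0397] max [-0.0346 -0.0403  0.0529]
```

>>> send_rows(
  plan=[
    [[1,0.002,-0.015,-0.002,0],[1,0.004,-0.035,-0.002,0],[1,0.006,-0.055,-0.002,0],[1,0.008,-0.08,-0.002,0],[1,0.01,-0.1,-0.002,0],[1,0.012,-0.12,-0.002,0],[1,0.013,-0.13,-0.002,0],[1,0.014,-0.135,-0.002,0],[1,0.014,-0.135,-0.002,0],[1,0.014,-0.135,-0.002,0],[1,0.014,-0.135,0.02,0],[1,0.014,-0.135,0.05,0],[1,0.014,-0.135,0.1,0],[1,0.014,-0.135,0.1,0]],
  ],
)

```text
t: 13.2
tool_pos: [0.6212, -0.0574, 0.203]
orientation: [2.106, 2.327, 0.003]
force: [1.1, 0.4, -0.3]
opening: 0.0291
gripper_force: 60.0
```

```bash
python3 -c "
from h import *
st();im,C=torch();cv2.imwrite('pics/side3.png',cv2.resize(im[120:260,170:340],None,fx=4,fy=4,interpolation=cv2.INTER_CUBIC))"
```

```text
t 13.2 world [ 0.6212 -0.0574  0.203 ] loc [ 0.0464 -0.1584  0.0885] F [ 1.1  0.4 -0.3] M [-0.07 -0.   -0.04] ang 5.7 open 0.0291
x -0.097 221 y2% -0.1003 zmax 0.0529 y at top -0.0781
x -0.02 176 y2% -0.0959 zmax 0.0474 y at top -0.0785
x 0.065 295 y2% -0.1031 zmax 0.053 y at top -0.0784
orange [244. 169.] 84 mean [-0.0494 -0.0753  0.0505] min [-0.0653 -0.0832  0.0475] max [-0.0345 -0.0676  0.0544]
```

View pics/side3.png

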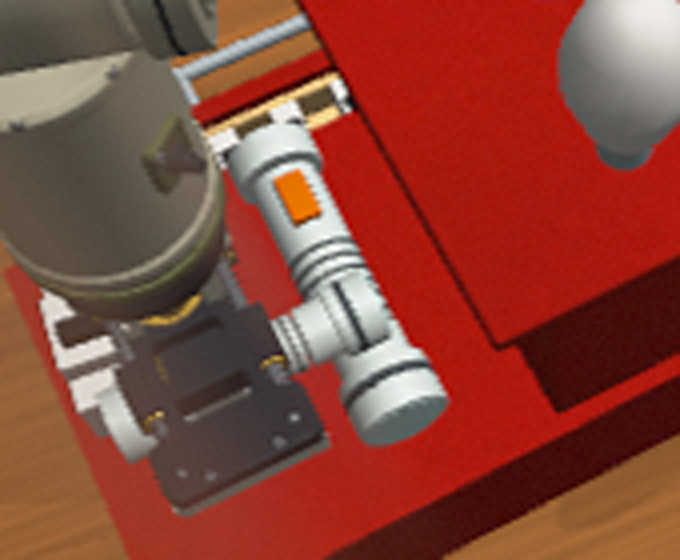

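The crop shows the switch facing up on the ledge torch, with its pad at crop (297,195). Next I'll lay the small torch down on the free counter at the -y side.

>>> send_rows(
  plan=[
    [[1,0,0,0.2,0],[1,0,0,0.4,0],[1,0,0,0.5,0],[1,0,-0.1,0.5,0],[1,0,-1,0.5,0],[1,0,-1,0.5,0],[1,0,-1,0.5,0],[1,0,-1,0.5,0],[1,0,-1,0.5,0],[1,0,-1,0.5,0],[1,0,-1,0.5,0]],
  ],
)

```text
t: 14.17
tool_pos: [0.6197, -0.2579, 0.2996]
orientation: [-2.11, -2.327, -0.0]
force: [-1.4, 1.0, -2.1]
opening: 0.0289
gripper_force: 60.0
```

```bash
python3 - <<'E'
from h import *
s=st();im,C=torch()
im,d=shot("top");C=loc(cloud("top",d));h=cv2.cvtColor(im,cv2.COLOR_BGR2HSV);z=C[...,2]
ok=(z>.005)&(z<.06)&(abs(C[...,0])<.115)&(C[...,1]<-.005)&(C[...,1]>-.17)
o=ok&(h[...,0]>6)&(h[...,0]<24)&(h[...,1]>170)&(h[...,2]>120)
print("top orange",o.sum(),C[o].mean(0).round(4),C[o].min(0).round(4),C[o].max(0).round(4))
w=ok&(h[...,1]<110)
for a,b in((-.097,-.077),(-.02,.02),(.065,.09)):
    q=C[w&(C[...,0]>a)&(C[...,0]<b)];print(a,len(q),np.percentile(q[:,1],[2,98]).round(4))
b=C[(z>.06)&(z<.08)&(C[...,1]<-.17)&(C[...,1]>-.235)&(abs(C[...,0])<.1)];print("breaker",len(b),b.min(0).round(3),b.max(0).round(3))
W=cloud("top",d);k=(abs(W[...,0]-.56)<.13)&(abs(W[...,1]+.3)<.12);print("counter z",np.percentile(W[k][:,2],[1,50,99]).round(3))
cv2.imwrite("pics/top3.png",im)
E
```

```text
t 14.17 world [ 0.6197 -0.2579  0.2996] loc [ 0.0245 -0.3577  0.1851] F [-1.4  1.  -2.1] M [-0.05  0.05  0.03] ang -354.4 open 0.0289
x -0.097 217 y2% -0.1 zmax 0.0529 y at top -0.0762
x -0.02 286 y2% -0.0966 zmax 0.0476 y at top -0.0769
x 0.065 295 y2% -0.1029 zmax 0.0535 y at top -0.0786
orange [244. 169.] 84 mean [-0.0492 -0.0753  0.0505] min [-0.0654 -0.0831  0.0478] max [-0.0344 -0.0678  0.0537]
top orange 106 [-0.0506 -0.0732  0.0503] [-0.114  -0.1389  0.005 ] [-0.035  -0.0647  0.057 ]
-0.097 214 [-0.0959 -0.0476]
-0.02 312 [-0.0923 -0.0553]
0.065 246 [-0.0988 -0.0511]
breaker 326 [-0.051 -0.224  0.06 ] [-0.005 -0.185  0.077]
counter z [-0.005  0.408  0.709]
```

>>> send_rows(
  plan=[
    [[1,-0.2,-0.36,-0.2,0],[1,-0.2,-0.36,-0.4,0],[1,-0.2,-0.36,-1,0],[1,-0.2,-0.36,-1,0],[1,-0.2,-0.36,-1,0],[1,-0.2,-0.36,-1,0],[1,-0.2,-0.36,-1,0],[1,-0.2,-0.36,-1,0]],
  ],
)

```text
t: 14.93
tool_pos: [0.5794, -0.3271, 0.0989]
orientation: [-2.104, -2.328, 0.0]
force: [0.3, 0.1, -1.9]
opening: 0.0293
gripper_force: 60.0
```

>>> send_rows(
  plan=[
    [[1,0,0,-0.2,0],[1,0,0,-0.35,0],[1,0,0,-0.38,0],[1,0,0,-0.385,0],[1,0,0,-0.39,0],[1,0,0,-0.39,0],[1,0,0,-0.39,0]],
  ],
)

```text
t: 15.52
tool_pos: [0.5819, -0.3304, 0.0255]
orientation: [2.105, 2.326, 0.001]
force: [0.5, 0.3, -2.5]
opening: 0.0292
gripper_force: 60.0
```

>>> send_rows(
  plan=[
    [[1,0,0,-0.01,0],[1,0,0,-0.018,0],[1,0,0,-0.022,0],[1,0,0,-0.022,0],[-1,0,0,-0.022,0],[-1,0,0,-0.022,0],[-1,0,0,-0.022,0],[-1,0,0,-0.022,0],[-1,0,0,-0.022,0],[-1,0,0,-0.022,0],[-1,0,0,-0.022,0],[-1,0,0,-0.022,0],[-1,0,0,0.2,0],[-1,0,0,0.4,0],[-1,0,0,0.6,0],[-1,0,0,0.9,0],[-1,0,0,0.9,0],[-1,0,0,0.9,0]],
  ],
)

```text
t: 17.02
tool_pos: [0.5828, -0.3312, 0.2103]
orientation: [2.1, 2.321, 0.003]
force: [0.6, -0.1, 0.1]
opening: 0.093
gripper_force: 0.0
```

```bash
python3 - <<'E'
from h import *
s=st();torch('pics/side4.png');
im,d=shot("top");W=cloud("top",d);h=cv2.cvtColor(im,cv2.COLOR_BGR2HSV)
m=(W[...,2]>.008)&(W[...,2]<.05)&(h[...,1]<80)&(abs(W[...,1]+.3)<.12)&(abs(W[...,0]-.58)<.15);print("small",m.sum(),np.median(W[m],0).round(3),W[m].min(0).round(3),W[m].max(0).round(3))
E
```

```text
t 17.02 world [ 0.5828 -0.3312  0.2103] loc [-0.0196 -0.427   0.0958] F [ 0.6 -0.1  0.1] M [-0.05  0.07  0.04] ang 5.7 open 0.093
x -0.097 219 y2% -0.1003 zmax 0.0523 y at top -0.0771
x -0.02 288 y2% -0.0964 zmax 0.0477 y at top -0.0784
x 0.065 292 y2% -0.1029 zmax 0.0532 y at top -0.0793
orange [244. 169.] 85 mean [-0.0494 -0.0754  0.0504] min [-0.0648 -0.0831  0.0469] max [-0.0352 -0.0677  0.0541]
small 751 [ 0.579 -0.299  0.032] [ 0.555 -0.382  0.009] [ 0.604 -0.234  0.046]
```

>>> send_rows(
  plan=[
    [[1,0,0,0.3,0],[1,0,0,0.3,0],[1,-0.3,0.9,0.3,0],[1,-0.3,0.9,0.3,0],[1,-0.3,0.9,0.3,0],[1,-0.3,0.9,0.3,0],[1,-0.3,0.9,0.3,0],[1,-0.3,0.9,0.3,0],[1,-0.3,0.9,0.3,0],[1,-0.3,0.9,0.3,0]],
  ],
  force=40,
)

```text
t: 17.95
tool_pos: [0.5194, -0.1495, 0.2604]
orientation: [-2.107, -2.328, 0.002]
force: [-0.1, -0.3, -0.7]
opening: 0.031
gripper_force: 0.0
```

```bash
python3 -c "
from h import *
s=st();print((unloc(-.049,-.13,.0755)-s['tool_pos'])/.2)"
```

```text
t 17.95 world [ 0.5194 -0.1495  0.2604] loc [-0.0642 -0.2397  0.1459] F [-0.1 -0.3 -0.7] M [-0.12  0.02  0.07] ang -354.3 open 0.031
[ 0.0199565   0.55331689 -0.351892  ]
```

>>> send_rows(
  plan=[
    [[1,0.02,0.2,0,0],[1,0.02,0.4,0,0],[1,0.02,0.55,0,0],[1,0.02,0.55,-0.1,0],[1,0.02,0.55,-0.25,0],[1,0.02,0.55,-0.35,0],[1,0.02,0.55,-0.35,0],[1,0.02,0.55,-0.35,0],[1,0.02,0.55,-0.35,0],[1,0.02,0.55,-0.35,0]],
  ],
)

```text
t: 18.78
tool_pos: [0.5251, -0.0401, 0.1938]
orientation: [2.108, 2.327, 0.002]
force: [0.1, 0.1, 0.5]
opening: 0.0006
gripper_force: 0.0
```

```bash
python3 -c "
from h import *
s=st();print((unloc(-.049,-.077,.0755)-s['tool_pos'])/.2)
im,C=torch()"
```

```text
t 18.78 world [ 0.5251 -0.0401  0.1938] loc [-0.0475 -0.1315  0.0793] F [0.1 0.1 0.5] M [-0.11  0.12 -0.07] ang 5.7 open 0.0006
[-0.03502379  0.27018726 -0.01923834]
x -0.097 166 y2% -0.0913 zmax 0.053 y at top -0.0775
x -0.02 286 y2% -0.0965 zmax 0.0475 y at top -0.0779
x 0.065 306 y2% -0.1029 zmax 0.0535 y at top -0.079
orange [244. 169.] 85 mean [-0.0493 -0.0754  0.0506] min [-0.0643 -0.0833  0.0476] max [-0.0347 -0.0678  0.0547]
```

>>> send_rows(
  plan=[
    [[1,-0.01,0.1,0,0],[1,-0.02,0.17,0,0],[1,-0.027,0.21,0,0],[1,-0.03,0.24,0,0],[1,-0.033,0.255,0,0],[1,-0.035,0.265,0,0],[1,-0.035,0.27,0,0],[1,-0.035,0.27,0,0],[1,-0.035,0.27,0,0]],
  ],
)

```text
t: 19.58
tool_pos: [0.5169, 0.0143, 0.192]
orientation: [2.109, 2.329, -0.0]
force: [-0.8, 0.3, -0.0]
opening: 0.0004
gripper_force: 0.0
```

```bash
python3 -c "
from h import *
s=st();im,d=shot('side');C=loc(cloud('side',d));cv2.imwrite('pics/side5.png',cv2.resize(im[120:260,170:340],None,fx=4,fy=4,interpolation=cv2.INTER_CUBIC))
im,d=shot('top');cv2.imwrite('pics/top5.png',cv2.resize(im[150:300,280:460],None,fx=4,fy=4))"
```

```text
t 19.58 world [0.5169 0.0143 0.192 ] loc [-0.0501 -0.0765  0.0775] F [-0.8  0.3 -0. ] M [-0.04  0.07 -0.02] ang 5.7 open 0.0004
```

View pics/side5.png

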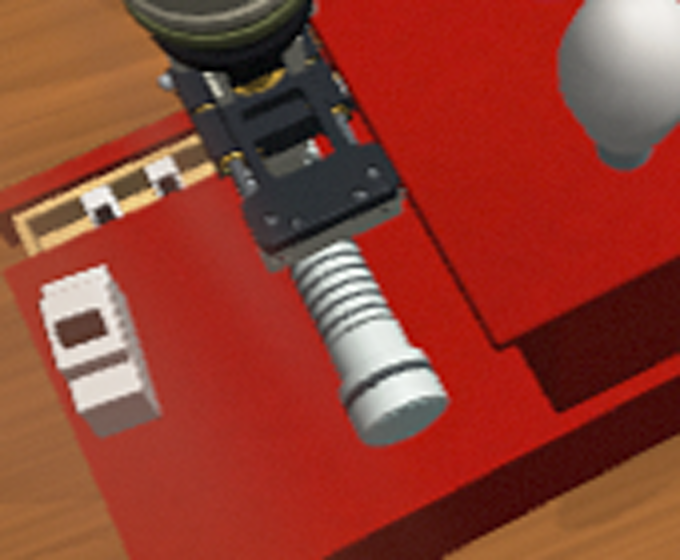

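No contact with the eave: the body edge is just clear of the lid edge at crop (400,190). Pressing down gently now.

>>> send_rows(
  plan=[
    [[1,0,0,-0.02,0],[1,0,0,-0.035,0],[1,0,0,-0.045,0],[1,0,0,-0.05,0],[1,0,0,-0.055,0],[1,0,0,-0.06,0],[1,0,0,-0.06,0]],
  ],
)

```text
t: 20.27
tool_pos: [0.5169, 0.0146, 0.1801]
orientation: [2.108, 2.329, -0.0]
force: [-2.3, -0.5, 3.7]
opening: 0.0004
gripper_force: 2.1
```

```bash
python3 -c "
from h import *
s=st()"
```

```text
t 20.27 world [0.5169 0.0146 0.1801] loc [-0.0501 -0.0762  0.0656] F [-2.3 -0.5  3.7] M [-0.27  0.37 -0.07] ang 5.7 open 0.0004
```

>>> send_rows(
  plan=[
    [[1,0,0,-0.005,0],[1,0,0,-0.009,0],[1,0,0,-0.012,0],[1,0,0,-0.012,0]],
  ],
)

```text
t: 20.6
tool_pos: [0.517, 0.0142, 0.1791]
orientation: [2.108, 2.328, -0.0]
force: [-7.0, -2.2, 13.0]
opening: 0.0004
gripper_force: 6.6
```

```bash
python3 -c "
from h import *
s=st()"
```

```text
t 20.6 world [0.517  0.0142 0.1791] loc [-0.05   -0.0766  0.0646] F [-7.  -2.2 13. ] M [-0.54  1.38 -0.03] ang 5.7 open 0.0004
```

>>> send_rows(
  plan=[
    [[1,0,0,-0.004,0],[1,0,0,-0.004,0],[1,0,0,-0.004,0]],
  ],
)

```text
t: 20.85
tool_pos: [0.5171, 0.0141, 0.1789]
orientation: [2.107, 2.328, -0.0]
force: [-8.6, -3.9, 16.9]
opening: 0.0009
gripper_force: 8.8
```

```bash
python3 -c "
from h import *
s=st()"
```

```text
t 20.85 world [0.5171 0.0141 0.1789] loc [-0.05   -0.0767  0.0644] F [-8.6 -3.9 16.9] M [-0.75  1.8  -0.04] ang 5.7 open 0.0009
```

Force climbs steeply without further travel, so the switch is fully in. Releasing straight up and retreating.

>>> send_rows(
  plan=[
    [[1,0,0,0.01,0],[1,0,0,0.02,0],[1,0,0,0.03,0],[1,0,0,0.05,0],[1,0,0,0.08,0],[1,0,0,0.08,0],[1,0.02,-0.15,0.08,0],[1,0.03,-0.3,0.1,0],[1,0.03,-0.3,0.3,0],[1,0.03,-0.3,0.6,0],[1,0.03,-0.3,0.8,0],[1,0.03,-0.6,0.8,0],[1,0.03,-0.9,0.8,0],[1,0.03,-0.9,0.8,0],[1,0.03,-0.9,0.8,0],[1,0.03,-0.9,0.8,0]],
  ],
)

```text
t: 22.18
tool_pos: [0.5227, -0.1672, 0.3366]
orientation: [-2.112, -2.325, -0.0]
force: [-0.0, 0.5, -0.8]
opening: 0.0004
gripper_force: 0.0
```

```bash
python3 -c "
from h import *
s=st();im,C=torch()
cv2.imwrite('pics/side6.png',cv2.resize(im[60:320,130:420],None,fx=2,fy=2,interpolation=cv2.INTER_CUBIC))"
```

```text
t 22.18 world [ 0.5227 -0.1672  0.3366] loc [-0.0628 -0.2576  0.2221] F [-0.   0.5 -0.8] M [-0.03  0.05 -0.03] ang -354.5 open 0.0004
x -0.097 218 y2% -0.1004 zmax 0.0526 y at top -0.0732
x -0.02 289 y2% -0.096 zmax 0.0481 y at top -0.0784
x 0.065 303 y2% -0.1029 zmax 0.0528 y at top -0.0775
orange [244. 169.] 87 mean [-0.0492 -0.0752  0.0508] min [-0.0637 -0.0832  0.0484] max [-0.0354 -0.0671  0.0537]
```

View pics/side6.png

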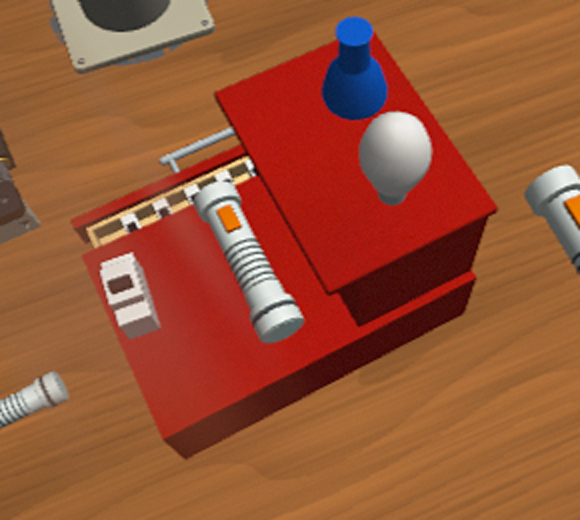

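The picture shows the torch lying on the ledge, switch up at crop (229,218) and sprung out. The bulb, bulb gripper and breaker are in place and the arm is clear, so I'm handing in.

```bash
python3 -c "
from plant import order
print(order.close_job())"
```

```text
the job is handed in; nothing more can be done
None
```

I rolled the torch until its switch faced up, pushed the switch fully in and let it spring back, then handed the job in; no verdict came back. The upright gripper could not reach under the eave, so I used the small look-alike torch as a reach extender and left it on the counter on the cabinet's -y side.

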